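# Tip two parts crates, find the stamped one, push it to dispatch

## Task

One of the two blue crates has a round white stamp under its base. By its grip ledge, tip the left-hand crate (as seen from the robot) up until it stands on the plain long wall opposite the ledge, underside showing, and lay it back flat; then do the same with the right-hand one; then push the stamped crate until it sits across the yellow dispatch line with the line under its middle, leaving the other in its place. Only tip and push with the fingertips, never lift or carry a crate, and do not disturb the loose parts nearby.

Things in the scene. Friction and masses are not known exactly. Their poses are not given: they have to be found in the camera images.
- crate_stamped: Blue open-topped parts crate, empty, about 0.2 kg, 80 (x) by 110 (y) by 55 mm high, walls 4 mm, inner floor at 7 mm. Origin: centre of underside; z out of the open top; x points to the plain flat long wall (x = +40 mm), away from the long wall with the grip ledge. Stamped in the middle of its underside: white disc, 62 mm, black ring and tick. From above both look alike.
- crate_plain: Blue open-topped parts crate, empty, about 0.2 kg, 80 (x) by 110 (y) by 55 mm high, walls 4 mm, inner floor at 7 mm. Origin: centre of underside; z out of the open top; x points to the plain flat long wall (x = +40 mm), away from the long wall with the grip ledge. No stamp. From above both look alike.
- crate_stamped_ledge (a point): middle of the outer lower edge of the stamped crate's grip ledge (crate x = -58, z = 48 mm). The ledge is 100 mm long, stands out 18 mm at the top of the wall at x = -40 mm, z = 48 to 55 mm, free space below it. Raised by it, a crate turns about the plain wall's bottom edge, passes balance at about 60 degrees, then stands on that wall. Pulled back by it, the crate drops flat.
- crate_plain_ledge (a point): middle of the outer lower edge of the plain crate's grip ledge (crate x = -58, z = 48 mm). The ledge is 100 mm long, stands out 18 mm at the top of the wall at x = -40 mm, z = 48 to 55 mm, free space below it. With the crate standing on its plain wall the ledge is uppermost, its outer edge 98 mm above the bench.
- crate_stamped_far (a point): middle of the bottom edge of the stamped crate's plain long wall (crate x = +40 mm); this edge stays on the bench while the crate is tipped
- crate_stamped_near (a point): middle of the bottom edge of the stamped crate's ledge-side long wall (crate x = -40 mm)
- dispatch_line: Yellow dispatch line, a flat tape on the bench, 20 mm wide and 460 mm long. Origin: its middle, on the bench; y runs along it, x across it, pointing away from the crates.
- valve: Loose ball valve with a red lever, 33 x 110 x 51 mm, a bystander. Origin: centre of its underside.
- bung: Loose red ribbed plastic cap, 30 x 30 x 18 mm, a bystander. Origin: centre of its underside.
- fitting: Loose brass hex nipple, 25 x 40 x 28 mm, a bystander. Origin: centre of its underside.
Things that resemble listed ones, but are neither listed nor needed, are in the scene too. What is shaped like the crate_plain but pink is not meant.

How it is judged:
By the outcome, as a careful person would: the job done as asked, in the order asked, and still so for the second after the job is handed in, with the robot touching nothing.
It also fails if it takes over 70 s, if anything falls off the work surface, if the arm or the gripper's body presses on something with over 40 N, if the wrist force passes 120 N, or if a joint passes its speed limit or range.

## Robot

A 6-joint arm with a two-finger parallel gripper is mounted at the origin on a cart in front of the work surface, level with it; the furniture and walls round the work are solid. World frame = base frame: x ahead of the robot, y to its left, z up, the work surface at z = 0. Lengths are in mm, angles in rad, forces in N, time in s.
With the tool pointing down it reaches from about 275 to 750 mm from the base axis. Payload 10.2 kg.
Tool frame: the origin (TCP) lies midway between the tips of the shut fingers; the grasp point (between the pads) lies 19 mm behind it (arm.grasp_offset is the z of the grasp point in the tool frame, in mm); z points along the fingers, y is the line along which they close (so a half turn about z gives the same grasp; the last joint's range is limited). The gripper opens to 88 mm and grips with 3 to 60 N. Pads are 18 mm wide; open, the fingers measure 123 mm over their backs; the gripper's body (75 mm by 187 mm) begins 45 mm behind the grasp point.
Start: joints at [0.904, 0.313, 1.498, -0, 1.331, -0.223], TCP at [225.435, 474.142, 238.72] pointing down, gripper open.
Joint ranges: [-2.94, 2.94], [-0.97, 2.17], [0.19, 2.56], [-1.23, 4.37], [0.02, 3.11], [-2.88, 2.88]. Speed limits (rad/s): [2.39, 2.39, 3.01, 3.14, 3.14, 3.14].

## Interface

Orientations are given as [roll, pitch, yaw] about the fixed x, y, z axes, in that order (R = Rz(yaw) Ry(pitch) Rx(roll)).
In Python, from workcell import get_state, snapshot, arm, regions_of gives the robot as it stands. The module is installed in compiled form; this text tells all that it offers.
- The arm moves only by the tool move_arm, never from a script. Its argument "moves" is a list of rows, each a list of 7 numbers: the shift along the tool's x, y, z in m, then the turn, a rotation vector about the tool's x, y, z in rad, then the opening, from -1 (shut) to 1 (fully open), so that 0 is half open. In form: [[x, y, z, wx, wy, wz, jaw], ...]. A call has 1 to 12 rows; each row is the pose to reach, as a shift and turn from the pose commanded when the call began, along the tool's axes at that moment; what a row does not reach only later rows make up. A row lasts 1/8 s, in which the tool goes at most 62.5 mm and 10.7 degrees, less where a joint would pass 70% of its speed; a pose out of reach is approached as far as the arm can. A call with a gripper value outside its range is refused whole. The fingers move at their own pace and stop on an object; the grip force is fixed at half the most. Time passes only in rows, so rows that repeat a pose let the fingers close. It gives the time, the measured TCP pose, the force, the opening and the grip force at its end, in the units of the state.
- get_state(): the state, without advancing time (a new reading comes with each control period).
- snapshot(name): name is "scene" or "top" or "wrist"; returns a dict with "frame" (420x560x3 uint8, red, green, blue), "z_map" (420x560 float32, mm along the optical axis (not along the pixel's ray), 0 where there is no reading), "intrinsics" (3x3 intrinsics, pixels), "R" (3x3) and "t" (3): a world point X has camera coordinates R X + t; the wrist camera has in their place "T_tool_cam" (4x4, takes a point from camera to tool coordinates, whose origin is the TCP and whose axes are the flange's). Camera axes: x right, y down, z forward; pixel columns grow to the right and rows downward; lengths in mm; the calibration is good to about 2 mm. A picture is of the moment at which its call begins: read the wrist's pose just before it.
- arm.hand_in(): hands the job in; it is judged then, once.
Trained networks look in the newest picture that a camera, given by its name, has taken for a name from the list of things; names that differ only in an ending like _2 or _b are one class to them, and where a whole thing is asked for, a point or a joint stands for the part that bears it (a point fixed in the world has none). Each returns a list of dicts, best first, with "p" (0 to 1); they miss things now and then, are a little off and sometimes report something else, mostly with a low value. They report only what shows in the picture. A call takes as long as a camera call. They do not tell look-alikes from the thing itself.
- regions_of(camera, target): "pixels" (420x560 bool, what is visible of it) and "location" ([row, column] in pixels, amid what is visible of it).
The state is a dict: "time_s": time; "joint_positions": joint angles; "qd": joint speeds; "effort": joint torques, N m; "tool_pos": TCP position; "orientation": TCP orientation; "wrist_force": force on the tool from outside, world axes, zero at the start; "torque": the same for the moment, N m; "grip_width": finger opening in mm; "grasp_force": force on a finger pad.
Only numpy, scipy, OpenCV 4.12 (cv2) and the standard library are available. Lean on these libraries where they do the work, as an engineer would, in place of code of your own. Each camera call takes 0.05 s, during which the arm holds its last target. There are 200 camera calls.

## Working session

There is one attempt and no reset: what is moved stays moved. The work goes in short steps, Python scripts to look and compute and a tool call to move; the robot and the scene stay as the last step left them, time stands still between calls to the robot, and variables do not carry over. Pictures are saved under pics/ and viewed, at most 10 in all, crops included, and the job is handed in when it is done.

Besides the shell and the picture viewer there is one more tool, called by a JSON object that holds its "name" and its "arguments". move_arm: Moves the arm, as the interface text tells. Its arguments: {"type":"object","properties":{"moves":{"type":"array","items":{"type":"array","items":{"type":"number"}}}},"required":["moves"]}

```bash
mkdir -p pics; cat > h.py <<'E'
import numpy as np, cv2
from workcell import get_state, snapshot, arm, regions_of
from scipy.spatial.transform import Rotation as Ro
def cloud(s):
    z=s["z_map"]; K=s["intrinsics"]; v,u=np.mgrid[:420,:560]
    P=np.stack([(u-K[0,2])/K[0,0]*z,(v-K[1,2])/K[1,1]*z,z],-1)
    return (P-s["t"])@s["R"]   # R^T(P-t)
def save(s,n): cv2.imwrite("pics/"+n,s["frame"][:,:,::-1])
E
python3 - <<'E'
from h import *
st=get_state(); print(st)
for c in ["top","scene"]:
    s=snapshot(c); save(s,c+"0.png"); W=cloud(s)
    for n in ["crate_stamped","crate_stamped_ledge","dispatch_line","valve","bung","fitting"]:
        for r in regions_of(c,n)[:4]:
            m=r["pixels"]&(s["z_map"]>0); 
            if m.sum()<5: continue
            p=W[m]; print(c,n,round(r["p"],2),np.round(r["location"]),p.min(0).round(),p.max(0).round(),np.median(p,0).round())
E
```

```text
{'time_s': 0.0, 'joint_positions': array([ 9.03598628e-01,  3.13434821e-01,  1.49844878e+00, -3.12090130e-05,
        1.33099374e+00, -2.23399300e-01]), 'qd': array([-0.00075538, -0.00184754, -0.00152557, -0.00047154, -0.00185656,
       -0.00084959]), 'effort': array([ 1.62804554e-04, -4.02215123e+01, -2.52265835e+01,  6.94620470e-02,
        3.52938753e-02, -1.09030934e-04]), 'tool_pos': array([225.27812065, 473.92991112, 238.16443297]), 'orientation': array([-3.14033317e+00, -2.55064231e-04,  2.69780153e+00]), 'wrist_force': array([-0.10216502,  0.4436231 ,  0.29282813]), 'torque': array([-0.05178399, -0.04229683, -0.07774947]), 'grasp_force': 0.0, 'grip_width': 88.28558059686615}
top crate_stamped 0.95 [247. 281.] [ 398. -499.   -4.] [ 534. -374.   64.] [ 461. -438.    9.]
top crate_stamped_ledge 0.62 [247. 279.] [ 395. -499.   -6.] [ 527. -378.   64.] [ 460. -438.    9.]
top dispatch_line 0.86 [183. 276.] [ 451. -594.   -8.] [ 791. -272.   10.] [ 617. -436.    1.]
top valve 0.65 [291. 318.] [ 309. -571.   -7.] [ 407. -494.   55.] [ 349. -525.   39.]
top bung 0.58 [190. 310.] [ 591. -516.    5.] [ 617. -489.   22.] [ 602. -501.   16.]
top bung 0.36 [246. 282.] [ 400. -496.   -3.] [ 536. -378.   64.] [ 461. -438.    9.]
scene crate_stamped 0.68 [220. 294.] [ 393. -588.   -1.] [ 531. -373.   59.] [ 476. -425.   36.]
scene crate_stamped_ledge 0.66 [221. 294.] [ 322. -612.   -1.] [ 531. -373.   59.] [ 476. -425.   35.]
scene dispatch_line 0.64 [254. 247.] [ 457. -593.   -2.] [ 790. -267.    5.] [ 651. -405.    2.]
scene valve 0.74 [200. 311.] [ 283. -601.    1.] [ 409. -489.   53.] [ 349. -517.   35.]
scene bung 0.47 [232. 239.] [ 592. -512.   -1.] [ 633. -463.   29.] [ 609. -494.   13.]
scene fitting 0.59 [297. 304.] [ 684. -166.   -1.] [ 719. -125.   28.] [ 704. -140.   19.]
scene fitting 0.23 [221. 297.] [ 321. -608.   -1.] [ 531. -373.   59.] [ 476. -426.   35.]
```

View pics/top0.png

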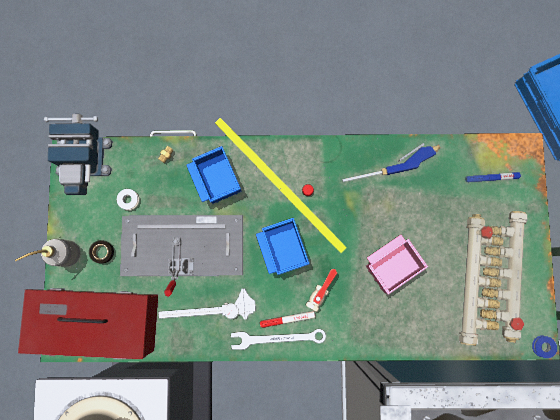

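View pics/scene0.png

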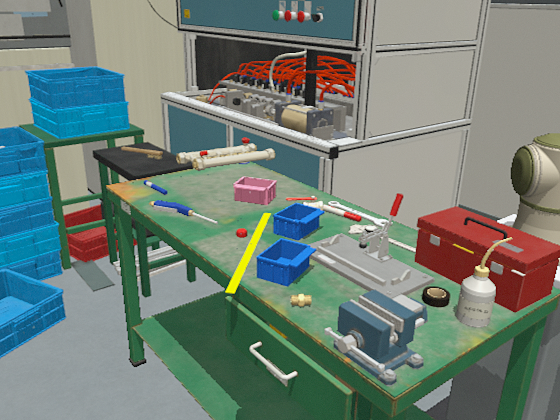

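Top view: candidates are the blue crates at (214,175) (left-hand, farther) and (282,247) (right-hand); the pink one at (397,265) is not meant. The line runs from (218,121) to (344,250), the bung is at (308,190), the valve at (323,290) and the fitting at (165,154). Next I measure both crates and crop them close.

```bash
cat >> h.py <<'E'
def blue(s):
    h=cv2.cvtColor(s["frame"],cv2.COLOR_RGB2HSV); return (h[...,0]>100)&(h[...,0]<125)&(h[...,1]>120)&(s["z_map"]>0)
E
python3 - <<'E'
from h import *
s=snapshot("top"); W=cloud(s); b=blue(s)
for c,(r0,r1,c0,c1) in {"L":(140,210,180,248),"R":(210,280,248,318)}.items():
    m=np.zeros_like(b); m[r0:r1,c0:c1]=1; m&=b
    P=W[m]; T=P[P[:,2]>44]; rc=cv2.minAreaRect(T[:,:2].astype(np.float32)); print(c,"top rect",rc,np.round(cv2.boxPoints(rc)), np.median(T[:,2]))
    F=P[(P[:,2]<14)]; rc=cv2.minAreaRect(F[:,:2].astype(np.float32)); print("floor",rc,F[:,2].mean())
y=regions_of("top","dispatch_line")[0]["pixels"]&(s["z_map"]>0)
h=cv2.cvtColor(s["frame"],cv2.COLOR_RGB2HSV); yy=(h[...,0]>22)&(h[...,0]<35)&(h[...,1]>180)&y
print("line",cv2.minAreaRect(W[yy][:,:2].astype(np.float32)), W[yy].mean(0))
im=cv2.resize(s["frame"][100:320,150:350,::-1],None,fx=2.7,fy=2.7,interpolation=cv2.INTER_CUBIC); cv2.imwrite("pics/crop.png",im)
# map of obstacles heights
for (r,c) in [(250,180),(300,245),(320,290),(310,200),(240,240),(200,128),(155,165)]: print((r,c),W[r,c].round())
E
```

```text
L top rect ((633.549560546875, -270.62432861328125), (116.71263122558594, 98.06510162353516), 23.27472686767578) [[ 561. -249.]
 [ 599. -339.]
 [ 707. -293.]
 [ 668. -203.]] 54.951682435144626
floor ((633.9769897460938, -268.2845458984375), (115.2342529296875, 103.47665405273438), 23.393945693969727) 7.063224481313596
R top rect ((459.5898132324219, -436.1145935058594), (115.67046356201172, 97.858642578125), 18.297101974487305) [[ 389. -408.]
 [ 420. -501.]
 [ 530. -464.]
 [ 499. -372.]] 55.06095904007769
floor ((459.50042724609375, -440.5611267089844), (115.3572998046875, 98.98197937011719), 17.71039390563965) 7.10606320982108
line ((620.94970703125, -431.6141052246094), (455.8448486328125, 18.696353912353516), 43.37942123413086) [ 603.05002628 -448.98954836    0.87710442]
(250, 180) [ 452. -199.   70.]
(300, 245) [ 334. -347.   10.]
(320, 290) [ 286. -456.   14.]
(310, 200) [ 310. -238.    7.]
(240, 240) [ 479. -335.    7.]
(200, 128) [582. -52.  -1.]
(155, 165) [ 691. -148.   23.]
```

View pics/crop.png

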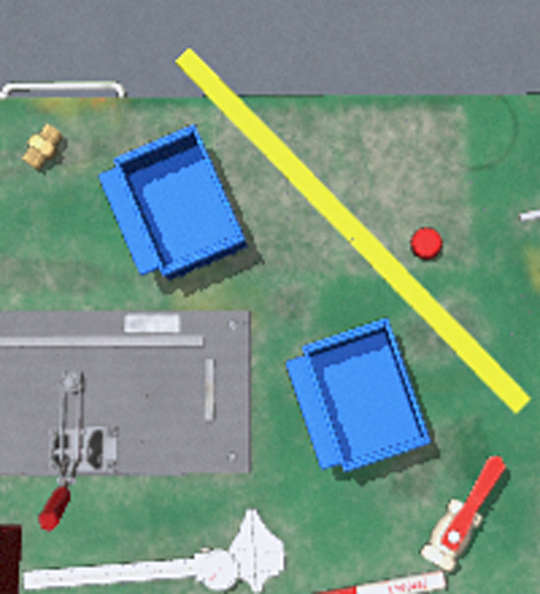

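Crop: both grip ledges are on the left (+y) side of their crates, with the plain walls facing right. That matches the description. Next: clearances in the approach corridors, then approach from the ledge side with the tool tilted about 30° below horizontal.

```bash
cat >> h.py <<'E'
C={"L":(np.array([637.,-279]),np.radians(23.3)),"R":(np.array([462.5,-444.6]),np.radians(18.3))}
def axes(a): return np.array([np.sin(a),-np.cos(a)]),np.array([np.cos(a),np.sin(a)])  # crate x, crate y(up to sign)
E
python3 - <<'E'
from h import *
Ws=[]
for c in ("top","scene"):
    s=snapshot(c); W=cloud(s); Ws.append(W[s["z_map"]>0]); print(c,(-s["R"].T@s["t"]).round(), s["R"][2].round(2))
P=np.vstack(Ws)
for k,(o,a) in C.items():
    ex,ey=axes(a); q=P[:,:2]-o; X=q@ex; Y=q@ey; Z=P[:,2]
    for x0 in range(-360,-50,30):
        print(k,x0,[int(Z[(X>x0)&(X<x0+30)&(Y>y0)&(Y<y0+40)&(Z<400)].max(initial=-1)) for y0 in range(-120,120,40)])
    print("far",[[int(Z[(X>x0)&(X<x0+20)&(Y>y0)&(Y<y0+20)&(Z<400)].max(initial=-1)) for y0 in range(-100,100,20)] for x0 in range(60,140,20)])
    for sgn in (1,):
        yaw=np.arctan2(ex[1],ex[0]); print(k,"x-axis az",np.degrees(yaw))
s=snapshot("wrist"); print(s["T_tool_cam"].round(2),s["intrinsics"].round())
E
```

```text
top [ 390. -427. 1246.] [ 0.13  0.01 -0.99]
scene [1313.  555.  588.] [-0.57 -0.73 -0.38]
L -360 [21, 24, 22, 6, 7, 90]
L -330 [21, 25, 23, 7, 8, 90]
L -300 [20, 18, 14, 7, 5, 90]
L -270 [36, 29, 18, 22, 21, 12]
L -240 [19, 26, 28, 22, 21, 6]
L -210 [20, 28, 25, 23, 26, 5]
L -180 [86, 27, 16, 4, 9, 7]
L -150 [98, 28, 16, 7, 8, 6]
L -120 [28, 26, 8, 7, 5, 28]
L -90 [30, 18, 6, 8, 9, 26]
L -60 [29, 62, 60, 61, 60, 6]
far [[5, 4, 6, 6, 4, 5, 6, 5, 5, 8], [5, 6, 6, 9, 5, 7, 8, 6, 5, 6], [4, 5, 5, 7, 5, 7, 6, 6, 4, -1], [7, 5, 6, 7, 6, 4, 4, 5, 5, -1]]
L x-axis az -66.7
R -360 [120, 121, 121, 118, 17, 36]
R -330 [7, 11, 119, 18, 18, 19]
R -300 [7, 11, 166, 133, 79, 20]
R -270 [9, 11, 165, 131, 81, 97]
R -240 [11, 9, 7, 81, 81, 98]
R -210 [22, 7, 17, 18, 18, 27]
R -180 [22, 9, 18, 17, 17, 30]
R -150 [15, 10, 19, 38, 30, 30]
R -120 [9, 5, 17, 16, 19, 19]
R -90 [6, 6, 58, 56, 15, 17]
R -60 [6, 59, 61, 60, 63, 16]
far [[49, 7, 6, 7, 5, 5, 5, 5, 5, 6], [50, 4, 5, 6, 6, 5, 5, 7, 8, 4], [9, 5, 7, 10, 6, 5, 6, 5, 7, 5], [4, 5, 5, 7, 8, 8, 6, 7, 4, 3]]
R x-axis az -71.7
[[ 0.0000e+00 -9.6000e-01 -2.7000e-01  7.1130e+01]
 [ 1.0000e+00  0.0000e+00  0.0000e+00  9.0000e-02]
 [-0.0000e+00 -2.7000e-01  9.6000e-01 -1.4497e+02]
 [ 0.0000e+00  0.0000e+00  0.0000e+00  1.0000e+00]] [[331.   0. 281.]
 [  0. 331. 208.]
 [  0.   0.   1.]]
```

```bash
cat >> h.py <<'E'
def orient(k,th,a=None):
    a=C[k][1] if a is None else a; ex,_=axes(a)
    z=np.array([*(ex*np.cos(th)),-np.sin(th)]); x=np.array([*(ex*np.sin(th)),np.cos(th)]); return np.column_stack([x,np.cross(z,x),z])
def row(p,R,p0=None,R0=None):
    if p0 is None: st=get_state(); p0=st["tool_pos"]; R0=Ro.from_euler("xyz",st["orientation"]).as_matrix()
    d=R0.T@(np.array(p)-p0)/1000; w=Ro.from_matrix(R0.T@R).as_rotvec(); return [*d.round(3),*w.round(3)]
def wp(k,x,z,y=0):  # crate-frame (x from origin, z, lateral) -> world
    o,a=C[k]; ex,ey=axes(a); return np.array([*(o+ex*x+ey*y),z])
E
python3 - <<'E'
from h import *
st=get_state(); R0=Ro.from_euler("xyz",st["orientation"]).as_matrix(); p=st["tool_pos"]
print(row(p+[0,0,90],R0)); 
Rd=orient("L",np.radians(89.9))
print(row([480,-60,330],Rd))
th=np.radians(40); R=orient("L",th); d=np.array([np.cos(th),-np.sin(th)]); n=np.array([np.sin(th),np.cos(th)])
t=np.array([-58,48])+12*d-13*n; print(t, wp("L",*t)); q=t-90*d; print("pre",wp("L",*q),row(wp("L",*q),R,np.array([480,-60,330.]),Rd))
E
```

```text
[np.float64(-0.0), np.float64(-0.0), np.float64(-0.09), np.float64(0.0), np.float64(0.0), np.float64(0.0)]
[np.float64(-0.459), np.float64(-0.373), np.float64(-0.091), np.float64(0.002), np.float64(0.001), np.float64(-2.421)]
[-57.16370561  30.32797092] [ 614.38915334 -226.49820144   30.32797092]
pre [ 587.11866426 -163.17683423   88.1788558 ] [np.float64(0.137), np.float64(-0.058), np.float64(0.242), np.float64(0.0), np.float64(0.871), np.float64(-0.0)]
```

```bash
cat >> h.py <<'E'
def orient(k,th,a=None,up=False):
    a=C[k][1] if a is None else a; ex,_=axes(a)
    z=np.array([*(ex*np.cos(th)),-np.sin(th)]); x=np.array([*(ex*np.sin(th)),np.cos(th)])*(1 if up else -1); return np.column_stack([x,np.cross(z,x),z])
E
python3 - <<'E'
from h import *
Rd=orient("L",np.radians(89.9))
print(row([480,-60,330],Rd))
th=np.radians(40); R=orient("L",th); d=np.array([np.cos(th),-np.sin(th)]); n=np.array([np.sin(th),np.cos(th)])
t=np.array([-58,48])+12*d-13*n; q=t-90*d; print("pre",wp("L",*q),row(wp("L",*q),R,np.array([480,-60,330.]),Rd))
E
```

```text
[np.float64(-0.459), np.float64(-0.373), np.float64(-0.091), np.float64(0.001), np.float64(-0.002), np.float64(0.72)]
pre [ 587.11866426 -163.17683423   88.1788558 ] [np.float64(-0.137), np.float64(0.058), np.float64(0.242), np.float64(-0.0), np.float64(-0.871), np.float64(-0.0)]
```

{"name": "move_arm", "arguments": {"moves": [[0, 0, -0.05, 0, 0, 0, 0], [0, 0, -0.091, 0, 0, 0, 0], [-0.459, -0.373, -0.091, 0, 0, 0.72, 0], [-0.459, -0.373, -0.091, 0, 0, 0.72, 0], [-0.459, -0.373, -0.091, 0, 0, 0.72, 0], [-0.459, -0.373, -0.091, 0, 0, 0.72, 0], [-0.459, -0.373, -0.091, 0, 0, 0.72, 0], [-0.459, -0.373, -0.091, 0, 0, 0.72, 0], [-0.459, -0.373, -0.091, 0, 0, 0.72, 0], [-0.459, -0.373, -0.091, 0, 0, 0.72, 0], [-0.459, -0.373, -0.091, 0, 0, 0.72, 0], [-0.459, -0.373, -0.091, 0, 0, 0.72, 0]]}}

```text
time_s: 2.45
tool_pos: [480.5, -62.6, 329.3]
orientation: [-3.141, -0.0, 1.975]
wrist_force: [-0.3, 0.9, 0.1]
grip_width: 44.1
grasp_force: 0.0
```

{"name": "move_arm", "arguments": {"moves": [[-0.06, 0.03, 0.05, 0, -0.2, 0, 0], [-0.06, 0.03, 0.05, 0, -0.35, 0, 0], [-0.06, 0.03, 0.05, 0, -0.5, 0, 0], [-0.06, 0.03, 0.05, 0, -0.65, 0, 0], [-0.06, 0.03, 0.05, 0, -0.8, 0, 0], [-0.06, 0.03, 0.05, 0, -0.87, 0, 0]]}}

```text
time_s: 3.2
tool_pos: [530.9, -102.2, 279.3]
orientation: [-3.141, 0.872, 1.98]
wrist_force: [0.3, -0.4, 0.3]
grip_width: 44.3
grasp_force: 0.0
```

```bash
cat >> h.py <<'E'
def con(k,th,ins=12,gap=4,back=0,y=0):
    d=np.array([np.cos(th),-np.sin(th)]); n=np.array([np.sin(th),np.cos(th)])
    t=np.array([-58,48])+(ins-back)*d-(9+gap)*n; return wp(k,*t,y)
E
python3 - <<'E'
from h import *
st=get_state(); print(st["time_s"],st["joint_positions"].round(2),st["tool_pos"].round(),st["orientation"].round(2))
th=np.radians(40);R=orient("L",th)
print("pre",row(con("L",th,back=80,y=-5),R)); print("in",row(con("L",th,y=-5),R)); 
E
```

```text
3.2 [-0.1   0.22  1.75 -0.98  0.94  0.01] [ 531. -102.  279.] [-3.14  0.87  1.98]
pre [np.float64(0.096), np.float64(0.022), np.float64(0.193), np.float64(0.001), np.float64(-0.0), np.float64(0.002)]
in [np.float64(0.096), np.float64(0.022), np.float64(0.273), np.float64(0.001), np.float64(-0.0), np.float64(0.002)]
```

{"name": "move_arm", "arguments": {"moves": [[0.03, 0.007, 0.06, 0, 0, 0, 0], [0.06, 0.015, 0.12, 0, 0, 0, 0], [0.096, 0.022, 0.16, 0, 0, 0, 0], [0.096, 0.022, 0.193, 0, 0, 0, 0], [0.096, 0.022, 0.193, 0, 0, 0, 0]]}}

```text
time_s: 3.82
tool_pos: [597.8, -168.3, 97.0]
orientation: [-3.121, 0.832, 1.977]
wrist_force: [-0.2, -0.3, 0.2]
grip_width: 44.3
grasp_force: 0.0
```

```bash
cat >> h.py <<'E'
def wcloud():
    st=get_state(); s=snapshot("wrist"); z=s["z_map"]; K=s["intrinsics"]; v,u=np.mgrid[:420,:560]
    P=np.stack([(u-K[0,2])/K[0,0]*z,(v-K[1,2])/K[1,1]*z,z],-1); T=s["T_tool_cam"]
    Q=P@T[:3,:3].T+T[:3,3]; R0=Ro.from_euler("xyz",st["orientation"]).as_matrix(); return s,Q@R0.T+st["tool_pos"]
E
python3 - <<'E'
from h import *
st=get_state(); print(st["joint_positions"].round(2),st["tool_pos"].round(1),st["orientation"].round(3))
s,W=wcloud(); save(s,"w1.png"); b=blue(s); P=W[b]; o,a=C["L"]; ex,ey=axes(a)
q=P[:,:2]-o; X=q@ex;Y=q@ey
print([np.percentile(v,[1,50,99]).round(1) for v in (X,Y,P[:,2])])
m=(X<-52)&(X>-75); print("ledge pts",m.sum(),np.percentile(P[m,2],[2,50,98]).round(1),np.percentile(Y[m],[1,99]).round(1),np.percentile(X[m],[1,5]).round(1))
for lo in (-50,-25,0,25): mm=(Y>lo)&(Y<lo+25)&(P[:,2]>46)&(P[:,2]<57)&(X>-75); print(lo,np.percentile(X[mm],[1,5]).round(1))
th=np.radians(40);R=orient("L",th); print("in",row(con("L",th,y=-5),R))
E
```

```text
[-0.22  0.61  1.71 -1.23  0.71  0.33] [ 597.8 -168.3   97. ] [-3.121  0.832  1.977]
[array([-125.1,   27.2, 2225.6]), array([-277.8,  -27.4,   64.9]), array([-402.3,   30.6,   90.8])]
ledge pts 1631 [47.5 52.1 54.2] [-46.2  50.2] [-60.  -59.5]
-50 [-59.7 -59.3]
-25 [-59.6 -59.3]
0 [-59.8 -59.3]
25 [-59.9 -59.4]
in [np.float64(0.009), np.float64(-0.011), np.float64(0.091), np.float64(-0.02), np.float64(-0.04), np.float64(0.0)]
```

View pics/w1.png

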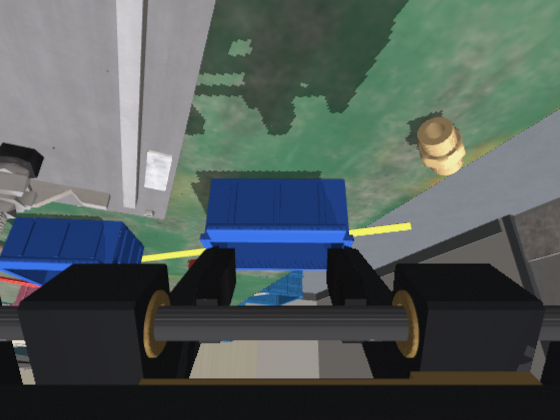

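Wrist view: the crate's ledge wall is centred at (278,215) between the finger tips, with the fitting well aside at (440,145). The ledge measures at x≈-59.5, z 48–54, as it should. j4 is at its limit, so I go to a 45° tilt and insert.

```bash
sed -i 's/\[637.,-279\]/[636.6,-278.]/' h.py
python3 - <<'E'
from h import *
th=np.radians(45);R=orient("L",th); print("pre",row(con("L",th,back=60,gap=5,y=2),R)); print("in",row(con("L",th,gap=5,y=2),R))
E
```

```text
pre [np.float64(0.009), np.float64(-0.005), np.float64(0.029), np.float64(-0.02), np.float64(0.047), np.float64(-0.001)]
in [np.float64(0.012), np.float64(-0.004), np.float64(0.089), np.float64(-0.02), np.float64(0.047), np.float64(-0.001)]
```

{"name": "move_arm", "arguments": {"moves": [[0.009, -0.005, 0.015, -0.02, 0.047, 0, 0], [0.009, -0.005, 0.029, -0.02, 0.047, 0, 0], [0.01, -0.005, 0.045, -0.02, 0.047, 0, 0], [0.011, -0.004, 0.06, -0.02, 0.047, 0, 0], [0.012, -0.004, 0.075, -0.02, 0.047, 0, 0], [0.012, -0.004, 0.089, -0.02, 0.047, 0, 0], [0.012, -0.004, 0.089, -0.02, 0.047, 0, 0]]}}

```text
time_s: 4.75
tool_pos: [623.2, -222.0, 36.5]
orientation: [-3.133, 0.766, 1.977]
wrist_force: [0.4, 0.1, 0.1]
grip_width: 44.2
grasp_force: 0.0
```

```bash
cat >> h.py <<'E'
def arc(k,th,phis,y=0,ins=12):
    d=np.array([np.cos(th),-np.sin(th)]); n=np.array([np.sin(th),np.cos(th)]); st=get_state(); out=[]
    for f in np.radians(phis):
        c,s=np.cos(f),np.sin(f); rot=lambda x,z: np.array([40+c*x+s*z,-s*x+c*z])
        if f<th: t=rot(-98,48)+ins*d-9*n
        else: t=rot(-98+ins-7*min(1,(f-th)/0.4),48)-9*n
        r=row(wp(k,*t,y),orient(k,th)); out.append([float(v) for v in r]+[0]); print(t.round())
    return out
E
python3 - <<'E'
from h import *
st=get_state(); print(st["joint_positions"].round(2),st["tool_pos"].round(1),con("L",np.radians(45),gap=5,y=2).round(1),st["orientation"].round(3))
print(*arc("L",np.radians(45),[2,5,10,15,20,25,30,35,40,45,50,55,60,65,70,73],y=2),sep="\n")
E
```

```text
[-0.32  0.74  1.62 -1.23  0.59  0.28] [ 623.2 -222.    36.5] [ 614.9 -222.6   29.6] [-3.133  0.766  1.977]
[-54.  37.]
[-51.  42.]
[-46.  49.]
[-40.  57.]
[-34.  64.]
[-26.  70.]
[-19.  76.]
[-11.  81.]
[-2. 85.]
[ 7. 88.]
[14. 92.]
[22. 94.]
[30. 96.]
[38. 97.]
[47. 97.]
[52. 97.]
[-0.002, -0.008, 0.002, -0.009, -0.019, -0.001, 0]
[-0.007, -0.008, 0.0, -0.009, -0.019, -0.001, 0]
[-0.017, -0.008, -0.002, -0.009, -0.019, -0.001, 0]
[-0.026, -0.008, -0.003, -0.009, -0.019, -0.001, 0]
[-0.036, -0.008, -0.003, -0.009, -0.019, -0.001, 0]
[-0.045, -0.008, -0.003, -0.009, -0.019, -0.001, 0]
[-0.055, -0.008, -0.002, -0.009, -0.019, -0.001, 0]
[-0.064, -0.008, 0.0, -0.009, -0.019, -0.001, 0]
[-0.073, -0.008, 0.003, -0.009, -0.019, -0.001, 0]
[-0.082, -0.008, 0.007, -0.009, -0.019, -0.001, 0]
[-0.089, -0.008, 0.01, -0.009, -0.019, -0.001, 0]
[-0.097, -0.008, 0.013, -0.009, -0.019, -0.001, 0]
[-0.104, -0.008, 0.017, -0.009, -0.019, -0.001, 0]
[-0.111, -0.008, 0.022, -0.009, -0.019, -0.001, 0]
[-0.117, -0.007, 0.028, -0.009, -0.019, -0.001, 0]
[-0.12, -0.007, 0.032, -0.009, -0.019, -0.001, 0]
```

```bash
python3 - <<'E'
from h import *
th=np.radians(50);R=orient("L",th); print("in",row(con("L",th,gap=4,y=6),R),con("L",th,gap=4,y=6))
E
```

```text
in [np.float64(0.007), np.float64(-0.004), np.float64(0.002), np.float64(-0.009), np.float64(0.068), np.float64(-0.001)] [ 618.28098947 -220.29480861   30.45122776]
```

{"name": "move_arm", "arguments": {"moves": [[0.007, -0.004, 0.002, -0.009, 0.068, 0, 0], [0.007, -0.004, 0.002, -0.009, 0.068, 0, 0], [0.007, -0.004, 0.002, -0.009, 0.068, 0, 0]]}}

```text
time_s: 5.12
tool_pos: [618.2, -219.5, 31.4]
orientation: [3.14, 0.7, 1.977]
wrist_force: [-0.3, 0.3, -1.2]
grip_width: 44.0
grasp_force: 0.0
```

```bash
cat >> h.py <<'E'
def arc2(k,phis,th0,th1,y=0,ins=12,a=None):
    out=[]
    for p in phis:
        th=np.radians(th0+(th1-th0)*p/70); d=np.array([np.cos(th),-np.sin(th)]); n=np.array([np.sin(th),np.cos(th)])
        f=np.radians(p); c,s=np.cos(f),np.sin(f); rot=lambda x,z: np.array([40+c*x+s*z,-s*x+c*z])
        t=rot(-98,48)+ins*d-9*n if f<th else rot(-98+ins-7*min(1,(f-th)/0.3),48)-9*n
        out.append([float(v) for v in row(wp(k,*t,y),orient(k,th))]+[0])
    return out
E
python3 - <<'E'
from h import *
st=get_state(); print(st["joint_positions"].round(2),st["tool_pos"].round(1),st["orientation"].round(3))
print(*arc2("L",[3,7,12,17,22,27,32,37,42,47,52,57,61,65,69,72],50,58,y=6),sep="\n")
E
```

```text
[-0.34  0.73  1.62 -1.11  0.55  0.16] [ 618.2 -219.5   31.4] [3.14  0.7   1.977]
[-0.009, -0.0, -0.001, 0.001, 0.008, -0.0, 0]
[-0.016, -0.0, -0.004, 0.001, 0.016, -0.0, 0]
[-0.025, -0.0, -0.006, 0.001, 0.026, -0.0, 0]
[-0.035, -0.0, -0.008, 0.001, 0.036, -0.0, 0]
[-0.044, -0.0, -0.008, 0.001, 0.046, -0.0, 0]
[-0.054, -0.0, -0.008, 0.001, 0.056, -0.0, 0]
[-0.063, -0.0, -0.008, 0.001, 0.066, -0.0, 0]
[-0.072, -0.0, -0.006, 0.001, 0.076, -0.0, 0]
[-0.081, -0.0, -0.003, 0.001, 0.086, -0.0, 0]
[-0.09, -0.0, -0.0, 0.001, 0.096, -0.0, 0]
[-0.098, -0.0, 0.004, 0.001, 0.106, -0.0, 0]
[-0.106, -0.0, 0.008, 0.001, 0.116, -0.0, 0]
[-0.112, -0.0, 0.011, 0.001, 0.124, -0.0, 0]
[-0.118, -0.0, 0.014, 0.001, 0.132, -0.0, 0]
[-0.123, -0.0, 0.018, 0.001, 0.14, -0.0, 0]
[-0.127, -0.0, 0.021, 0.001, 0.146, -0.0, 0]
```

{"name": "move_arm", "arguments": {"moves": [[-0.009, 0, -0.001, 0, 0.008, 0, 0], [-0.016, 0, -0.004, 0, 0.016, 0, 0], [-0.025, 0, -0.006, 0, 0.026, 0, 0], [-0.035, 0, -0.008, 0, 0.036, 0, 0], [-0.044, 0, -0.008, 0, 0.046, 0, 0], [-0.054, 0, -0.008, 0, 0.056, 0, 0]]}}

```text
time_s: 5.88
tool_pos: [632.4, -252.6, 72.0]
orientation: [3.141, 0.643, 1.978]
wrist_force: [-0.7, 0.2, 0.5]
grip_width: 44.2
grasp_force: 0.2
```

```bash
python3 - <<'E'
from h import *
s=snapshot("scene"); im=s["frame"][170:330,200:360,::-1]; im=cv2.resize(im,None,fx=3.5,fy=3.5); cv2.imwrite("pics/tip1.png",im)
s=snapshot("top"); W=cloud(s); b=blue(s); m=np.zeros_like(b); m[120:215,180:252]=1; P=W[b&m]; o,a=C["L"]; ex,ey=axes(a); q=P[:,:2]-o; X=q@ex;Y=q@ey
print([np.percentile(v,[0.5,99.5]).round() for v in (X,Y,P[:,2])]); lo=P[:,2]<12; print(X[lo].max(initial=0))
E
```

```text
[array([-28.,  70.]), array([-57.,  58.]), array([-1., 97.])]
71.5124705642128
```

View pics/tip1.png

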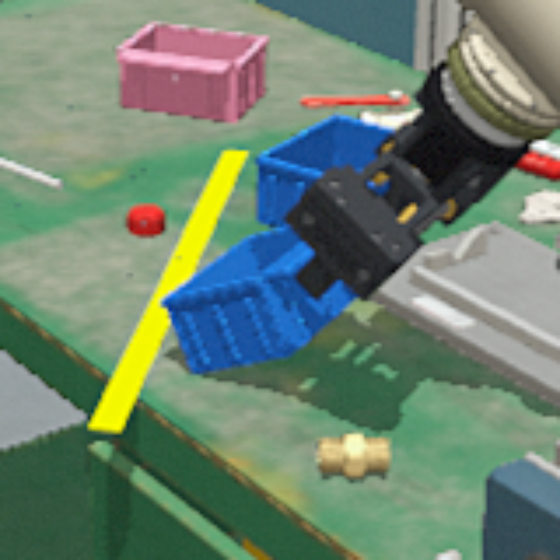

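Crop: the left crate is tipped cleanly, about 28°, with the finger under its ledge at (320,275) and the pivot edge near (190,365). It has hardly slid, so I continue.

```bash
python3 - <<'E'
from h import *
o,a=C["L"]; C["L"]=(o+2*axes(a)[0],a)
print(*arc2("L",[32,37,42,47,52,56,60,63,66,69,72,75],50,58,y=6),sep="\n")
E
```

```text
[-0.01, -0.0, 0.001, 0.002, 0.01, -0.001, 0]
[-0.019, -0.0, 0.002, 0.002, 0.02, -0.001, 0]
[-0.028, -0.0, 0.004, 0.002, 0.03, -0.001, 0]
[-0.037, -0.0, 0.007, 0.002, 0.04, -0.001, 0]
[-0.046, -0.0, 0.011, 0.002, 0.05, -0.001, 0]
[-0.052, -0.0, 0.014, 0.002, 0.058, -0.001, 0]
[-0.058, -0.0, 0.017, 0.002, 0.066, -0.001, 0]
[-0.063, -0.0, 0.019, 0.002, 0.072, -0.001, 0]
[-0.067, -0.0, 0.021, 0.002, 0.078, -0.001, 0]
[-0.071, -0.0, 0.023, 0.002, 0.084, -0.001, 0]
[-0.075, -0.0, 0.026, 0.002, 0.09, -0.001, 0]
[-0.079, -0.0, 0.029, 0.002, 0.096, -0.001, 0]
```

{"name": "move_arm", "arguments": {"moves": [[-0.01, 0, 0.001, 0, 0.01, 0, 0], [-0.019, 0, 0.002, 0, 0.02, 0, 0], [-0.028, 0, 0.004, 0, 0.03, 0, 0], [-0.037, 0, 0.007, 0, 0.04, 0, 0], [-0.046, 0, 0.011, 0, 0.05, 0, 0], [-0.052, 0, 0.014, 0, 0.058, 0, 0], [-0.058, 0, 0.017, 0, 0.066, 0, 0], [-0.063, 0, 0.019, 0, 0.072, 0, 0], [-0.067, 0, 0.021, 0, 0.078, 0, 0], [-0.071, 0, 0.023, 0, 0.084, 0, 0], [-0.075, 0, 0.026, 0, 0.09, 0, 0], [-0.079, 0, 0.029, 0, 0.096, 0, 0]]}}

```text
time_s: 7.48
tool_pos: [664.3, -327.1, 95.9]
orientation: [3.14, 0.546, 1.977]
wrist_force: [-0.2, 0.5, 0.2]
grip_width: 43.7
grasp_force: 0.0
```

```bash
cat >> h.py <<'E'
def fit(k,box,zmin=-5,zmax=130):
    s=snapshot("top"); W=cloud(s); b=blue(s); m=np.zeros_like(b); m[box[0]:box[1],box[2]:box[3]]=1; P=W[b&m]; P=P[(P[:,2]>zmin)&(P[:,2]<zmax)]; o,a=C[k]; ex,ey=axes(a); q=P[:,:2]-o; X=q@ex;Y=q@ey
    print([np.percentile(v,[0.5,99.5]).round() for v in (X,Y,P[:,2])]); return P,X,Y
E
python3 - <<'E'
from h import *
P,X,Y=fit("L",(120,235,180,262)); 
for z0 in (20,50,75,90,100): m=(P[:,2]>z0-8)&(P[:,2]<z0+8); print(z0,m.sum(),X[m].min(initial=999).round(),X[m].max(initial=-999).round())
s,W=wcloud(); save(s,"w2.png"); print(get_state()["tool_pos"])
E
```

```text
[array([ 40., 100.]), array([-175.,   55.]), array([ -0., 120.])]
20 32 47.0 94.0
50 40 32.0 96.0
75 722 46.0 100.0
90 262 46.0 100.0
100 132 47.0 100.0
[ 664.29528569 -327.44133881   96.00197044]
```

View pics/w2.png

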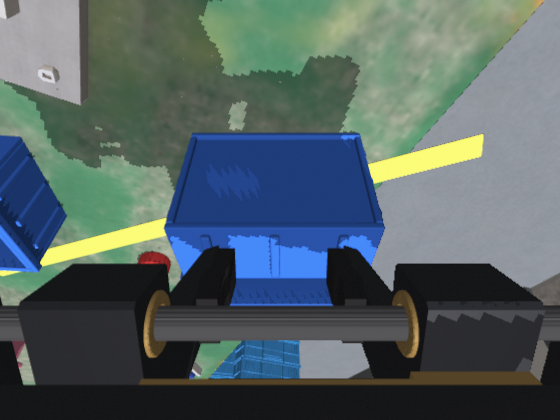

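The picture shows the left crate standing on its plain wall, its underside plain blue at (280,180): no stamp, so the right-hand crate must be the stamped one. Next I raise, turn the tool vertical, reach over the ledge and pull the crate back.

```bash
python3 - <<'E'
from h import *
R=orient("L",np.radians(89)); r=lambda x,z: print(x,z,[float(v) for v in row(wp("L",x,z,2),R)])
r(60,160); r(116,150); r(116,84); r(70,88);r(25,98);r(25,160)
E
```

```text
60 160 [-0.036, -0.004, -0.053, 0.001, 0.529, -0.001]
116 150 [-0.079, -0.004, -0.015, 0.001, 0.529, -0.001]
116 84 [-0.045, -0.004, 0.041, 0.001, 0.529, -0.001]
70 88 [-0.007, -0.004, 0.014, 0.001, 0.529, -0.001]
25 98 [0.026, -0.004, -0.018, 0.001, 0.529, -0.001]
25 160 [-0.006, -0.004, -0.071, 0.001, 0.529, -0.001]
```

{"name": "move_arm", "arguments": {"moves": [[-0.036, -0.004, -0.053, 0, 0.15, 0, 0], [-0.036, -0.004, -0.053, 0, 0.3, 0, 0], [-0.079, -0.004, -0.015, 0, 0.45, 0, 0], [-0.079, -0.004, -0.015, 0, 0.529, 0, 0], [-0.079, -0.004, -0.015, 0, 0.529, 0, 0], [-0.062, -0.004, 0.013, 0, 0.529, 0, 0], [-0.045, -0.004, 0.041, 0, 0.529, 0, 0], [-0.045, -0.004, 0.041, 0, 0.529, 0, 0]]}}

```text
time_s: 8.57
tool_pos: [683.4, -381.2, 82.4]
orientation: [-3.14, 0.015, 1.979]
wrist_force: [-0.2, 1.5, 1.3]
grip_width: 44.1
grasp_force: 0.0
```

```bash
python3 - <<'E'
from h import *
R=orient("L",np.radians(89)); r=lambda x,z: print(x,z,[float(v) for v in row(wp("L",x,z,2),R)])
print(get_state()["joint_positions"].round(2)); r(116,84); r(25,98);r(25,170)
E
```

```text
[-0.66  1.05  0.64 -0.01  1.43 -1.06]
116 84 [-0.003, -0.0, -0.002, -0.001, -0.002, 0.001]
25 98 [0.088, -0.0, -0.017, -0.001, -0.002, 0.001]
25 170 [0.087, -0.0, -0.089, -0.001, -0.002, 0.001]
```

{"name": "move_arm", "arguments": {"moves": [[0.01, 0, -0.001, 0, 0, 0, 0], [0.02, 0, -0.003, 0, 0, 0, 0], [0.03, 0, -0.005, 0, 0, 0, 0], [0.04, 0, -0.007, 0, 0, 0, 0], [0.05, 0, -0.009, 0, 0, 0, 0], [0.06, 0, -0.011, 0, 0, 0, 0], [0.07, 0, -0.013, 0, 0, 0, 0], [0.08, 0, -0.015, 0, 0, 0, 0], [0.088, 0, -0.017, 0, 0, 0, 0], [0.088, 0, -0.04, 0, 0, 0, 0], [0.088, 0, -0.09, 0, 0, 0, 0], [0.088, 0, -0.12, 0, 0, 0, 0]]}}

```text
time_s: 10.07
tool_pos: [648.6, -300.6, 205.6]
orientation: [3.139, 0.02, 1.978]
wrist_force: [-0.6, 1.0, -0.3]
grip_width: 43.9
grasp_force: 0.0
```

```bash
python3 - <<'E'
from h import *
P,X,Y=fit("L",(120,210,180,248),-5,70)
s,W=wcloud(); b=blue(s); P=W[b]; m=(np.abs(P[:,0]-637)<110)&(np.abs(P[:,1]+279)<100)&(P[:,2]>46)&(P[:,2]<62); T=P[m][:,:2].astype(np.float32)
rc=cv2.minAreaRect(T); print(rc,m.sum(),P[:,2].max())
print(get_state()["wrist_force"])
E
```

```text
[array([-52.,  45.]), array([-57.,  11.]), array([ 1., 60.])]
((636.6781616210938, -273.1288146972656), (115.99585723876953, 97.66997528076172), 23.348878860473633) 5126 287.53841181339004
[ 0.35869527  0.14511412 -0.24686963]
```

The left crate is flat again, moved only about 3 mm. Next, the right-hand crate.

```bash
python3 - <<'E'
from h import *
th=np.radians(50);R=orient("R",th); f=lambda p: print([float(v) for v in row(p,R)])
h=con("R",th,back=32,gap=4); print(h); f(h+[0,0,190]); f(h+[0,0,60]); f(h); f(con("R",th,gap=4))
E
```

```text
[ 437.12491006 -367.87281618   54.96464994]
[0.022, -0.221, -0.04, 0.036, -0.674, 0.082]
[0.025, -0.222, 0.09, 0.036, -0.674, 0.082]
[0.026, -0.222, 0.15, 0.036, -0.674, 0.082]
[0.006, -0.224, 0.175, 0.036, -0.674, 0.082]
```

{"name": "move_arm", "arguments": {"moves": [[0.005, -0.055, -0.04, 0, -0.1, 0.02, 0], [0.01, -0.11, -0.04, 0, -0.2, 0.04, 0], [0.015, -0.165, -0.04, 0, -0.35, 0.06, 0], [0.022, -0.221, -0.04, 0.036, -0.5, 0.082, 0], [0.022, -0.221, -0.04, 0.036, -0.674, 0.082, 0], [0.023, -0.221, 0.0, 0.036, -0.674, 0.082, 0], [0.025, -0.222, 0.05, 0.036, -0.674, 0.082, 0], [0.025, -0.222, 0.07, 0.036, -0.674, 0.082, 0], [0.025, -0.222, 0.07, 0.036, -0.674, 0.082, 0]]}}

```text
time_s: 11.3
tool_pos: [434.3, -365.5, 129.6]
orientation: [-3.135, 0.688, 1.895]
wrist_force: [-0.6, -0.2, 0.5]
grip_width: 43.9
grasp_force: 0.0
```

```bash
python3 - <<'E'
from h import *
st=get_state(); print(st["joint_positions"].round(2),st["tool_pos"].round(1),st["orientation"].round(3))
s,W=wcloud(); b=blue(s); P=W[b]; o,a=C["R"]; ex,ey=axes(a); q=P[:,:2]-o; X=q@ex;Y=q@ey
m=(np.abs(X)<80)&(np.abs(Y)<80)&(P[:,2]>46)&(P[:,2]<60); print(m.sum())
for lo in (-50,-25,0,25): mm=m&(Y>lo)&(Y<lo+25); print(lo,np.percentile(X[mm],[1,5]).round(1))
mm=m&(X<-45);print(np.percentile(Y[mm],[1,99]),np.percentile(P[mm,2],[5,95]))
th=np.radians(50);R=orient("R",th); f=lambda p: print([float(v) for v in row(p,R)])
h=con("R",th,back=32,gap=4); print(h);  f(h); f(con("R",th,gap=4))
z=P=W; q=W[...,:2]-o; X=q@ex;Y=q@ey; m=(s["z_map"]>0)&(X<-62)&(X>-360)&(np.abs(Y)<110); 
E
```

```text
[-0.78  0.36  1.93 -0.95  0.37 -0.28] [ 434.3 -365.5  129.6] [-3.135  0.688  1.895]
5896
-50 [-59.8 -59.3]
-25 [-59.8 -59.3]
0 [-59.8 -59.4]
25 [-59.9 -59.4]
[-47.6110297   48.99465521] [48.48851282 54.35051981]
[ 437.12491006 -367.87281618   54.96464994]
[0.047, 0.002, 0.06, -0.003, -0.008, 0.003]
[0.047, 0.002, 0.092, -0.003, -0.008, 0.003]
```

{"name": "move_arm", "arguments": {"moves": [[0.024, 0.001, 0.03, 0, -0.008, 0.003, 0], [0.047, 0.002, 0.058, 0, -0.008, 0.003, 0], [0.047, 0.002, 0.06, 0, -0.008, 0.003, 0], [0.047, 0.002, 0.072, 0, -0.008, 0.003, 0], [0.047, 0.002, 0.082, 0, -0.008, 0.003, 0], [0.047, 0.002, 0.091, 0, -0.008, 0.003, 0], [0.047, 0.002, 0.091, 0, -0.008, 0.003, 0]]}}

```text
time_s: 12.22
tool_pos: [456.0, -394.0, 55.3]
orientation: [-3.137, 0.67, 1.887]
wrist_force: [-9.1, 16.7, 34.4]
grip_width: 44.1
grasp_force: 19.4
```

```bash
sed -i 's/\[462.5,-444.6\]/[462.2,-443.7]/' h.py; python3 - <<'E'
from h import *
st=get_state(); print(st["joint_positions"].round(2),st["tool_pos"].round(1),con("R",np.radians(50),gap=4))
print(*arc2("R",[3,7,12,17,22,27,32,37,42,47,52],50,58),sep="\n")
E
```

```text
[-0.79  0.56  1.87 -1.23  0.3   0.02] [ 456.  -394.    55.3] [ 443.28348479 -386.50174205   30.45122776]
[0.015, -0.01, 0.01, -0.007, -0.022, -0.003, 0]
[0.008, -0.01, 0.007, -0.007, -0.014, -0.003, 0]
[-0.001, -0.01, 0.005, -0.007, -0.004, -0.003, 0]
[-0.01, -0.01, 0.003, -0.007, 0.006, -0.003, 0]
[-0.02, -0.01, 0.002, -0.007, 0.016, -0.003, 0]
[-0.029, -0.01, 0.001, -0.007, 0.026, -0.003, 0]
[-0.038, -0.01, 0.002, -0.007, 0.036, -0.003, 0]
[-0.048, -0.01, 0.003, -0.007, 0.046, -0.003, 0]
[-0.057, -0.009, 0.006, -0.007, 0.056, -0.003, 0]
[-0.066, -0.009, 0.009, -0.007, 0.066, -0.003, 0]
[-0.074, -0.009, 0.012, -0.007, 0.076, -0.003, 0]
```

j4's limit stopped the descent and the tips press on the ledge, so I back off at once along the tool axis.

{"name": "move_arm", "arguments": {"moves": [[0, 0, -0.03, 0, 0, 0, 0], [-0.02, 0, -0.06, 0, 0, 0, 0], [-0.03, 0, -0.08, 0, 0, 0, 0]]}}

```text
time_s: 12.6
tool_pos: [447.3, -368.5, 134.3]
orientation: [-3.135, 0.664, 1.888]
wrist_force: [-0.4, -0.9, -0.7]
grip_width: 44.3
grasp_force: 0.0
```

```bash
python3 - <<'E'
from h import *
st=get_state(); print(st["joint_positions"].round(2),st["tool_pos"].round(1),st["orientation"].round(3),st["wrist_force"].round(1))
s=snapshot("top"); W=cloud(s); b=blue(s); m=np.zeros_like(b); m[205:290,240:325]=1; P=W[b&m]; T=P[(P[:,2]>46)&(P[:,2]<62)]; print(cv2.minAreaRect(T[:,:2].astype(np.float32)))
s,W=wcloud(); b=blue(s); P=W[b]; o,a=C["R"]; ex,ey=axes(a); q=P[:,:2]-o; X=q@ex;Y=q@ey
m=(np.abs(X)<80)&(np.abs(Y)<80)&(P[:,2]>46)&(P[:,2]<60); print(cv2.minAreaRect(P[m][:,:2].astype(np.float32)))
for lo in (-50,-25,0,25): mm=m&(Y>lo)&(Y<lo+25); print(lo,np.percentile(X[mm],[1,5]).round(1))
E
```

```text
[-0.76  0.37  1.88 -0.83  0.41 -0.39] [ 447.3 -368.5  134.3] [-3.135  0.664  1.888] [-0.4 -0.9 -0.7]
((462.2007141113281, -441.575927734375), (115.74683380126953, 97.8468246459961), 17.34334945678711)
((462.7655334472656, -439.9649658203125), (115.5337142944336, 99.76514434814453), 17.38334846496582)
-50 [-53.3 -52.7]
-25 [-53.  -52.4]
0 [-52.7 -52.1]
25 [-52.1 -51.7]
```

```bash
sed -i 's/"R":(np.array(\[462.2,-443.7\]),np.radians(18.3))/"R":(np.array([464.5,-449.4]),np.radians(17.4))/' h.py; python3 - <<'E'
from h import *
print(C["R"])
th=np.radians(57);R=orient("R",th); f=lambda p: print(p.round(),[float(v) for v in row(p,R)])
h=con("R",th,back=32,gap=5); f(h+[0,0,60]);  f(h); f(con("R",th,gap=5))
E
```

```text
(array([ 464.5, -449.4]), np.float64(0.3036872898470133))
[ 440. -372.  117.] [0.01, -0.008, 0.015, 0.002, 0.091, 0.01]
[ 440. -372.   57.] [0.047, -0.008, 0.062, 0.002, 0.091, 0.01]
[ 446. -389.   30.] [0.05, -0.008, 0.094, 0.002, 0.091, 0.01]
```

{"name": "move_arm", "arguments": {"moves": [[0.01, -0.008, 0.015, 0, 0.091, 0.01, 0], [0.028, -0.008, 0.038, 0, 0.091, 0.01, 0], [0.047, -0.008, 0.062, 0, 0.091, 0.01, 0], [0.047, -0.008, 0.062, 0, 0.091, 0.01, 0]]}}

```text
time_s: 13.2
tool_pos: [438.0, -371.1, 51.7]
orientation: [-3.138, 0.567, 1.877]
wrist_force: [0.2, 0.3, 0.1]
grip_width: 43.8
grasp_force: 0.0
```

```bash
python3 - <<'E'
from h import *
st=get_state(); print(st["joint_positions"].round(2))
th=np.radians(57);R=orient("R",th); f=lambda p: print(p.round(),[float(v) for v in row(p,R)]); f(con("R",th,gap=5))
E
```

```text
[-0.8   0.52  1.9  -0.87  0.32 -0.33]
[ 446. -389.   30.] [-0.005, 0.002, 0.028, -0.002, -0.009, 0.002]
```

{"name": "move_arm", "arguments": {"moves": [[-0.005, 0.002, 0.008, 0, -0.009, 0, 0], [-0.005, 0.002, 0.018, 0, -0.009, 0, 0], [-0.005, 0.002, 0.028, 0, -0.009, 0, 0], [-0.005, 0.002, 0.028, 0, -0.009, 0, 0]]}}

```text
time_s: 13.7
tool_pos: [446.6, -389.8, 33.0]
orientation: [-3.14, 0.58, 1.876]
wrist_force: [0.0, 0.3, 0.3]
grip_width: 44.1
grasp_force: 0.0
```

```bash
python3 - <<'E'
from h import *
st=get_state(); print(st["joint_positions"].round(2),st["tool_pos"].round(1),con("R",np.radians(57),gap=5).round(1))
print(*arc2("R",[3,7,12,17,22,27,32,37,42,47,52],57,62),sep="\n")
E
```

```text
[-0.81  0.58  1.86 -0.96  0.3  -0.24] [ 446.6 -389.8   33. ] [ 445.6 -389.1   30.3]
[-0.008, -0.001, -0.001, -0.0, 0.008, 0.001, 0]
[-0.014, -0.001, -0.004, -0.0, 0.012, 0.001, 0]
[-0.023, -0.001, -0.008, -0.0, 0.019, 0.001, 0]
[-0.032, -0.001, -0.011, -0.0, 0.025, 0.001, 0]
[-0.042, -0.001, -0.013, -0.0, 0.031, 0.001, 0]
[-0.051, -0.001, -0.014, -0.0, 0.037, 0.001, 0]
[-0.06, -0.001, -0.014, -0.0, 0.044, 0.001, 0]
[-0.07, -0.001, -0.013, -0.0, 0.05, 0.001, 0]
[-0.079, -0.001, -0.012, -0.0, 0.056, 0.001, 0]
[-0.088, -0.001, -0.01, -0.0, 0.062, 0.001, 0]
[-0.097, -0.001, -0.007, -0.0, 0.069, 0.001, 0]
```

{"name": "move_arm", "arguments": {"moves": [[-0.008, -0.001, -0.001, 0, 0.008, 0, 0], [-0.014, -0.001, -0.004, 0, 0.012, 0, 0], [-0.023, -0.001, -0.008, 0, 0.019, 0, 0], [-0.032, -0.001, -0.011, 0, 0.025, 0, 0], [-0.042, -0.001, -0.013, 0, 0.031, 0, 0], [-0.051, -0.001, -0.014, 0, 0.037, 0, 0]]}}

```text
time_s: 14.45
tool_pos: [456.4, -423.3, 73.7]
orientation: [-3.141, 0.543, 1.876]
wrist_force: [-0.6, 1.7, -0.1]
grip_width: 44.5
grasp_force: 0.3
```

```bash
python3 - <<'E'
from h import *
st=get_state(); print(st["joint_positions"].round(2),st["tool_pos"].round(1))
P,X,Y=fit("R",(205,290,245,330))
for z0 in (10,30,50,90): m=abs(P[:,2]-z0)<8; print(z0,m.sum(),X[m].min(initial=999).round(),X[m].max(initial=-999).round())
print(*arc2("R",[27,32,37,42,47,52,56,60,63,66,69,72,75],57,62),sep="\n")
E
```

```text
[-0.85  0.55  1.74 -0.56  0.4  -0.69] [ 456.4 -423.3   73.7]
[array([-27.,  72.]), array([-58.,  57.]), array([-1., 95.])]
10 407 -22.0 72.0
30 418 -28.0 60.0
50 268 -28.0 67.0
90 420 -40.0 6.0
[0.002, -0.0, 0.002, 0.001, 0.003, 0.001, 0]
[-0.007, -0.0, 0.001, 0.001, 0.009, 0.001, 0]
[-0.017, -0.0, 0.001, 0.001, 0.015, 0.001, 0]
[-0.026, -0.0, 0.002, 0.001, 0.021, 0.001, 0]
[-0.036, -0.0, 0.004, 0.001, 0.027, 0.001, 0]
[-0.045, -0.0, 0.007, 0.001, 0.034, 0.001, 0]
[-0.052, -0.0, 0.01, 0.001, 0.039, 0.001, 0]
[-0.058, -0.0, 0.013, 0.001, 0.044, 0.001, 0]
[-0.063, -0.0, 0.015, 0.001, 0.047, 0.001, 0]
[-0.068, -0.0, 0.017, 0.001, 0.051, 0.001, 0]
[-0.072, -0.0, 0.019, 0.001, 0.055, 0.001, 0]
[-0.076, -0.0, 0.021, 0.001, 0.059, 0.001, 0]
[-0.08, -0.0, 0.024, 0.001, 0.062, 0.001, 0]
```

{"name": "move_arm", "arguments": {"moves": [[-0.007, 0, 0.002, 0, 0.009, 0, 0], [-0.017, 0, 0.002, 0, 0.015, 0, 0], [-0.026, 0, 0.003, 0, 0.021, 0, 0], [-0.036, 0, 0.005, 0, 0.027, 0, 0], [-0.045, 0, 0.008, 0, 0.034, 0, 0], [-0.052, 0, 0.011, 0, 0.039, 0, 0], [-0.058, 0, 0.014, 0, 0.044, 0, 0], [-0.063, 0, 0.016, 0, 0.047, 0, 0], [-0.068, 0, 0.018, 0, 0.051, 0, 0], [-0.072, 0, 0.021, 0, 0.055, 0, 0], [-0.077, 0, 0.023, 0, 0.059, 0, 0], [-0.082, 0, 0.026, 0, 0.062, 0, 0]]}}

```text
time_s: 16.0
tool_pos: [481.6, -503.3, 93.5]
orientation: [-3.141, 0.481, 1.876]
wrist_force: [-0.3, -0.1, 0.0]
grip_width: 44.1
grasp_force: 0.0
```

```bash
python3 - <<'E'
from h import *
P,X,Y=fit("R",(205,290,245,340)); 
for z0 in (20,50,75,90,100): m=(P[:,2]>z0-8)&(P[:,2]<z0+8); print(z0,m.sum(),X[m].min(initial=999).round(),X[m].max(initial=-999).round())
s,W=wcloud(); save(s,"w3.png"); print(get_state()["tool_pos"])
R=orient("R",np.radians(89)); r=lambda x,z: print(x,z,[float(v) for v in row(wp("R",x,z),R)])
r(60,160); r(116,150); r(116,84)
E
```

```text
[array([ 41., 105.]), array([-57.,  55.]), array([ -2., 109.])]
20 0 999.0 -999.0
50 0 999.0 -999.0
75 377 40.0 94.0
90 349 40.0 93.0
100 145 56.0 92.0
[ 481.56533959 -503.57279638   93.45363064]
60 160 [-0.034, -0.0, -0.057, -0.0, 0.464, 0.001]
116 150 [-0.079, -0.0, -0.023, -0.0, 0.464, 0.001]
116 84 [-0.048, -0.0, 0.036, -0.0, 0.464, 0.001]
```

View pics/w3.png

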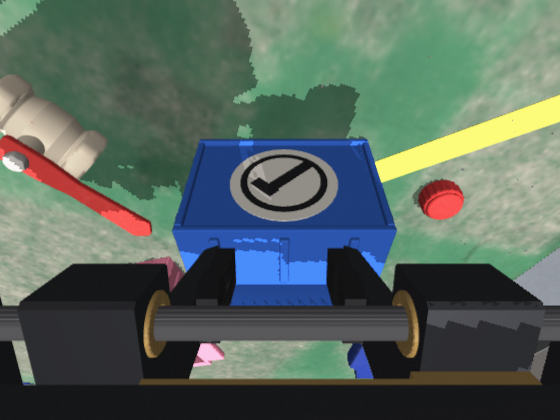

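The picture shows the right crate standing on its plain wall with the stamp at (284,184), clear of the valve lever tip at (150,230). This is the stamped one. Next, pull it back down.

{"name": "move_arm", "arguments": {"moves": [[-0.034, 0, -0.057, 0, 0.15, 0, 0], [-0.034, 0, -0.057, 0, 0.3, 0, 0], [-0.084, 0, -0.023, 0, 0.464, 0, 0], [-0.084, 0, -0.023, 0, 0.464, 0, 0], [-0.084, 0, -0.023, 0, 0.464, 0, 0], [-0.066, 0, 0.01, 0, 0.464, 0, 0], [-0.052, 0, 0.034, 0, 0.464, 0, 0], [-0.052, 0, 0.034, 0, 0.464, 0, 0]]}}

```text
time_s: 17.1
tool_pos: [499.7, -560.2, 85.8]
orientation: [-3.14, 0.014, 1.877]
wrist_force: [0.4, 0.5, 0.2]
grip_width: 44.3
grasp_force: 0.0
```

{"name": "move_arm", "arguments": {"moves": [[0.012, 0, -0.001, 0, 0, 0, 0], [0.024, 0, -0.003, 0, 0, 0, 0], [0.034, 0, -0.005, 0, 0, 0, 0], [0.044, 0, -0.007, 0, 0, 0, 0], [0.054, 0, -0.009, 0, 0, 0, 0], [0.064, 0, -0.011, 0, 0, 0, 0], [0.074, 0, -0.013, 0, 0, 0, 0], [0.084, 0, -0.015, 0, 0, 0, 0], [0.092, 0, -0.017, 0, 0, 0, 0], [0.092, 0, -0.05, 0, 0, 0, 0], [0.092, 0, -0.1, 0, 0, 0, 0], [0.092, 0, -0.13, 0, 0, 0, 0]]}}

```text
time_s: 18.6
tool_pos: [472.0, -472.1, 218.5]
orientation: [3.141, 0.02, 1.876]
wrist_force: [-0.0, -0.8, 1.1]
grip_width: 44.0
grasp_force: 0.0
```

```bash
python3 - <<'E'
from h import *
s=snapshot("top"); W=cloud(s); b=blue(s); st=get_state(); print(st["tool_pos"],st["wrist_force"].round(1))
s2,W2=wcloud(); b2=blue(s2)
for n,(c,r) in {"R":((463,-445),95),"L":((637,-273),85)}.items():
  for P in (W[b],W2[b2]):
    m=(np.hypot(P[:,0]-c[0],P[:,1]-c[1])<r)&(P[:,2]>46)&(P[:,2]<62)
    if m.sum()>50: print(n,m.sum(),cv2.minAreaRect(P[m][:,:2].astype(np.float32)))
h=cv2.cvtColor(s["frame"],cv2.COLOR_RGB2HSV); yy=(h[...,0]>22)&(h[...,0]<35)&(h[...,1]>180)&(np.abs(W[...,2])<12)&(W[...,0]>430)
print("line",cv2.minAreaRect(W[yy][:,:2].astype(np.float32)),np.polyfit(W[yy][:,0],W[yy][:,1],1))
save(s,"t4.png")
E
```

```text
[ 472.51452611 -472.82796202  222.1961336 ] [-0.2 -0.1  3. ]
R 450 ((450.79022216796875, -414.81982421875), (116.00101470947266, 49.905189514160156), 28.494272232055664)
R 4768 ((463.20001220703125, -442.5411376953125), (116.14826202392578, 97.58916473388672), 17.597076416015625)
L 668 ((635.7550048828125, -274.08026123046875), (117.15725708007812, 98.15011596679688), 23.38399314880371)
L 1384 ((625.873291015625, -291.3731994628906), (83.69930267333984, 72.00196075439453), 23.267568588256836)
line ((621.4921875, -431.3551025390625), (456.2850646972656, 18.15098762512207), 43.24179458618164) [ 9.34873649e-01 -1.01180313e+03]
```

```bash
sed -i 's/"R":(np.array(\[464.5,-449.4\]),np.radians(17.4))/"R":(np.array([465.9,-451.1]),np.radians(17.6))/' h.py; python3 - <<'E'
from h import *
R=orient("R",np.radians(89.9)); f=lambda p: print(p.round(),[float(v) for v in row(p,R)])
f(wp("R",-88,200)); f(wp("R",-88,32)); s=wp("R",-67,32); f(s); D=np.array([np.cos(np.radians(-62)),np.sin(np.radians(-62)),0]); f(s+D*60); f(s+D*95)
E
```

```text
[ 439. -367.  200.] [0.111, 0.0, 0.017, 0.001, 0.022, -0.002]
[ 439. -367.   32.] [0.115, -0.0, 0.185, 0.001, 0.022, -0.002]
[ 446. -387.   32.] [0.094, -0.0, 0.185, 0.001, 0.022, -0.002]
[ 474. -440.   32.] [0.035, 0.011, 0.187, 0.001, 0.022, -0.002]
[ 490. -471.   32.] [0.001, 0.017, 0.188, 0.001, 0.022, -0.002]
```

{"name": "move_arm", "arguments": {"moves": [[0.055, 0, 0.017, 0, 0.022, 0, 0.4], [0.111, 0, 0.017, 0, 0.022, 0, 0.4], [0.111, 0, 0.017, 0, 0.022, 0, 0.4], [0.112, 0, 0.07, 0, 0.022, 0, 0.4], [0.113, 0, 0.125, 0, 0.022, 0, 0.4], [0.115, 0, 0.185, 0, 0.022, 0, 0.4], [0.115, 0, 0.185, 0, 0.022, 0, 0.4], [0.105, 0, 0.185, 0, 0.022, 0, 0.4], [0.094, 0, 0.185, 0, 0.022, 0, 0.4]]}}

```text
time_s: 19.82
tool_pos: [445.6, -387.5, 31.8]
orientation: [3.141, -0.0, 1.876]
wrist_force: [-1.0, -0.7, 0.3]
grip_width: 61.8
grasp_force: 0.2
```

```bash
python3 - <<'E'
from h import *
st=get_state(); print(st["tool_pos"].round(1),st["joint_positions"].round(2),st["wrist_force"].round(1))
R=orient("R",np.radians(89.9)); f=lambda p: print(p.round(),[float(v) for v in row(p,R)])
s=wp("R",-67,32); D=np.array([np.cos(np.radians(-62)),np.sin(np.radians(-62)),0]); f(s+D*80); f(s+D*95)
E
```

```text
[ 445.6 -387.5   31.8] [-0.91  0.68  1.5   0.    0.95 -1.22] [-1.  -0.7  0.3]
[ 483. -458.   32.] [-0.078, 0.015, -0.0, 0.001, -0.002, -0.002]
[ 490. -471.   32.] [-0.093, 0.017, -0.0, 0.001, -0.002, -0.002]
```

Push about 80 mm slowly, then check.

{"name": "move_arm", "arguments": {"moves": [[-0.007, 0.0013, 0, 0, 0, 0, 0.4], [-0.014, 0.0027, 0, 0, 0, 0, 0.4], [-0.021, 0.004, 0, 0, 0, 0, 0.4], [-0.028, 0.0053, 0, 0, 0, 0, 0.4], [-0.035, 0.0067, 0, 0, 0, 0, 0.4], [-0.042, 0.008, 0, 0, 0, 0, 0.4], [-0.049, 0.0093, 0, 0, 0, 0, 0.4], [-0.056, 0.0107, 0, 0, 0, 0, 0.4], [-0.063, 0.012, 0, 0, 0, 0, 0.4], [-0.07, 0.0135, 0, 0, 0, 0, 0.4], [-0.078, 0.015, 0, 0, 0, 0, 0.4], [-0.078, 0.015, 0, 0, 0, 0, 0.4]]}}

```text
time_s: 21.32
tool_pos: [482.4, -456.2, 28.5]
orientation: [-3.141, -0.003, 1.876]
wrist_force: [0.1, -0.1, -1.0]
grip_width: 61.6
grasp_force: 0.0
```

```bash
cat >> h.py <<'E'
L0=np.array([621.3,-431.4]); LU=np.array([.729,.685]); LN=np.array([.685,-.729])
def chk(c):
  s=snapshot("top"); W=cloud(s); s2,W2=wcloud()
  for n,P in (("top",W[blue(s)]),("wrist",W2[blue(s2)])):
    m=(np.hypot(P[:,0]-c[0],P[:,1]-c[1])<80)&(P[:,2]>46)&(P[:,2]<62)
    if m.sum()<50: continue
    rc=cv2.minAreaRect(P[m][:,:2].astype(np.float32)); a=np.radians(rc[2]); o=np.array(rc[0])+9*axes(a)[0]
    print(n,m.sum(),rc,"org",o.round(1),"across",((o-L0)@LN).round(1),"along",((o-L0)@LU).round(1))
E
python3 - <<'E'
from h import *
st=get_state(); print(st["tool_pos"].round(1),st["wrist_force"].round(1)); chk((500,-520))
E
```

```text
[ 482.4 -456.2   28.5] [ 0.1 -0.1 -1. ]
top 204 ((506.3673400878906, -537.4871826171875), (115.28514862060547, 51.71638488769531), 18.979835510253906) org [ 509.3 -546. ] across 6.8 along -160.2
wrist 4757 ((488.9324035644531, -482.6817321777344), (105.63397979736328, 41.37708282470703), 19.501535415649414) org [ 491.9 -491.2] across -45.0 along -135.2
```

{"name": "move_arm", "arguments": {"moves": [[-0.006, 0.001, 0, 0, 0, 0, 0.4], [-0.012, 0.002, 0, 0, 0, 0, 0.4], [-0.012, 0.002, 0, 0, 0, 0, 0.4], [0.02, 0.002, 0, 0, 0, 0, 0.4], [0.03, 0.002, -0.06, 0, 0, 0, 0.4], [0.03, 0.002, -0.12, 0, 0, 0, 0.4], [0.03, 0.002, -0.18, 0, 0, 0, 0.4], [0.03, 0.002, -0.2, 0, 0, 0, 0.4], [0.03, 0.002, -0.2, 0, 0, 0, 0.4]]}}

```text
time_s: 22.55
tool_pos: [475.8, -427.4, 230.3]
orientation: [3.141, -0.001, 1.876]
wrist_force: [-0.6, -0.2, -0.4]
grip_width: 61.6
grasp_force: 0.0
```

```bash
python3 - <<'E'
from h import *
st=get_state(); print(st["tool_pos"].round(1)); chk((502,-520))
E
```

```text
[ 475.8 -427.4  230.3]
top 278 ((507.4233703613281, -533.8683471679688), (115.78294372558594, 79.2000961303711), 17.309326171875) org [ 510.1 -542.5] across 4.8 along -157.1
wrist 2758 ((502.39874267578125, -514.720703125), (115.91700744628906, 81.57703399658203), 17.732805252075195) org [ 505.1 -523.3] across -12.6 along -147.6
```

{"name": "move_arm", "arguments": {"moves": [[0.06, 0, -0.03, 0, 0, 0, 0.4], [0.12, 0, -0.06, 0, 0, 0, 0.4], [0.17, 0.04, -0.06, 0, 0, 0, 0.4], [0.17, 0.04, -0.06, 0, 0, 0, 0.4], [0.17, 0.04, -0.06, 0, 0, 0, 0.4]]}}

```text
time_s: 23.28
tool_pos: [462.6, -253.1, 288.5]
orientation: [-3.14, -0.006, 1.877]
wrist_force: [-0.8, -0.1, -0.6]
grip_width: 61.8
grasp_force: 0.0
```

```bash
python3 - <<'E'
from h import *
st=get_state(); print(st["tool_pos"].round(1)); chk((506,-524)); s=snapshot("top"); 
cv2.imwrite("pics/t5.png",cv2.resize(s["frame"][100:320,130:350,::-1],None,fx=2.7,fy=2.7,interpolation=cv2.INTER_CUBIC))
R=orient("R",np.radians(89.9)); C["R"]=(np.array([507.4,-532.]),np.radians(17.6)); f=lambda p: print(p.round(),[float(v) for v in row(p,R)])
f(wp("R",-85,200));f(wp("R",-85,30)); f(wp("R",-67,30)); f(wp("R",-62.5,30))
E
```

```text
[ 462.6 -253.1  288.5]
top 689 ((504.6126403808594, -524.8925170898438), (115.61073303222656, 98.44677734375), 17.526857376098633) org [ 507.3 -533.5] across -3.7 along -153.0
wrist 1357 ((500.0072021484375, -507.1406555175781), (115.31185150146484, 66.01604461669922), 17.999670028686523) org [ 502.8 -515.7] across -19.7 along -144.1
[ 482. -451.  200.] [-0.194, -0.04, 0.088, -0.002, -0.008, -0.004]
[ 482. -451.   30.] [-0.195, -0.04, 0.258, -0.002, -0.008, -0.004]
[ 487. -468.   30.] [-0.213, -0.04, 0.258, -0.002, -0.008, -0.004]
[ 489. -472.   30.] [-0.218, -0.04, 0.257, -0.002, -0.008, -0.004]
```

View pics/t5.png

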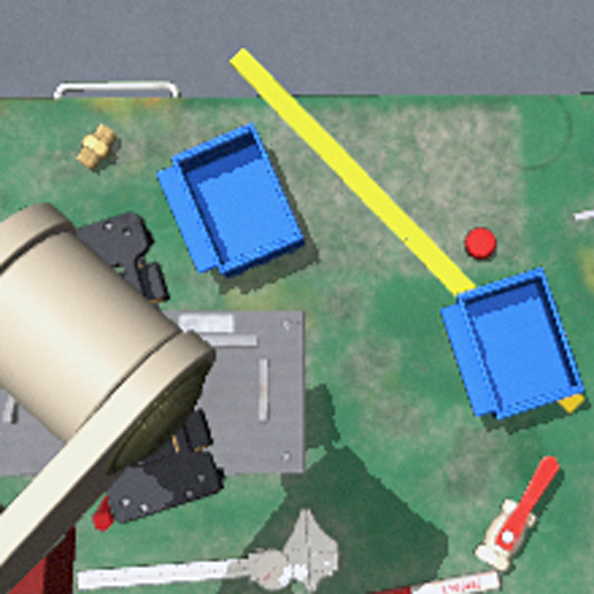

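Crop: the stamped crate lies across the line, which comes out at (465,290) and (570,403). The bung, valve and fitting are undisturbed, and the plain crate is in its place. It is about 4 mm short, so I give it a small nudge.

{"name": "move_arm", "arguments": {"moves": [[-0.06, -0.01, 0, 0, 0, 0, 0.4], [-0.12, -0.03, 0.03, 0, 0, 0, 0.4], [-0.18, -0.04, 0.06, 0, 0, 0, 0.4], [-0.192, -0.04, 0.12, 0, 0, 0, 0.4], [-0.192, -0.04, 0.18, 0, 0, 0, 0.4], [-0.193, -0.04, 0.24, 0, 0, 0, 0.4], [-0.195, -0.04, 0.256, 0, 0, 0, 0.4], [-0.204, -0.04, 0.256, 0, 0, 0, 0.4], [-0.211, -0.04, 0.256, 0, 0, 0, 0.4], [-0.217, -0.04, 0.256, 0, 0, 0, 0.4], [-0.217, -0.04, 0.256, 0, 0, 0, 0.4], [-0.217, -0.04, 0.256, 0, 0, 0, 0.4]]}}

```text
time_s: 24.92
tool_pos: [489.3, -471.1, 33.0]
orientation: [-3.141, -0.004, 1.876]
wrist_force: [-0.1, -0.6, 0.1]
grip_width: 61.8
grasp_force: 0.0
```

{"name": "move_arm", "arguments": {"moves": [[0.02, 0, 0, 0, 0, 0, 0.4], [0.03, 0, -0.06, 0, 0, 0, 0.4], [0.03, 0, -0.12, 0, 0, 0, 0.4], [0.05, 0, -0.18, 0, 0, 0, 0.4], [0.1, 0.0, -0.24, 0, 0, 0, 0.4], [0.15, 0.02, -0.256, 0, 0, 0, 0.4], [0.2, 0.04, -0.256, 0, 0, 0, 0.4], [0.217, 0.04, -0.256, 0, 0, 0, 0.4], [0.217, 0.04, -0.256, 0, 0, 0, 0.4]]}}

```text
time_s: 26.05
tool_pos: [462.7, -252.3, 290.3]
orientation: [-3.142, -0.004, 1.877]
wrist_force: [-0.5, -0.2, 0.1]
grip_width: 61.6
grasp_force: 0.0
```

```bash
python3 - <<'E'
from h import *
st=get_state(); print(st["tool_pos"].round(1)); chk((507,-528)); chk((636,-274))
E
```

```text
[ 462.7 -252.3  290.3]
top 681 ((506.68585205078125, -529.9498901367188), (116.71475219726562, 98.18160247802734), 17.061059951782227) org [ 509.3 -538.6] across 1.4 along -155.0
wrist 1454 ((500.5105285644531, -509.19476318359375), (115.08271026611328, 60.14613342285156), 18.321969985961914) org [ 503.3 -517.7] across -17.9 along -145.1
top 665 ((635.9389038085938, -273.9948425292969), (117.38505554199219, 98.14635467529297), 23.699804306030273) org [ 639.6 -282.2] across -96.2 along 115.5
wrist 2416 ((636.1499633789062, -272.5113220214844), (116.30900573730469, 98.42089080810547), 23.38616180419922) org [ 639.7 -280.8] across -97.2 along 116.6
```

The stamped crate is within about 1 mm of centred, and the plain crate is about 3 mm from where it started. Handing in.

```bash
python3 -c "
from h import *
print(arm.hand_in())"
```

```text
the job is handed in; nothing more can be done
None
```

The job is handed in: both crates were tipped and laid flat in order, left first, and the right-hand one proved stamped and now sits across the dispatch line, centred to about 1 mm; the plain crate ended about 3 mm from where it started, no loose part looked moved in the last picture, and I once pressed the right crate's ledge with about 40 N (it slid 6 mm) when a wrist joint hit its limit.

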